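# Fetch the slide box from behind the reagent bottles

## Robot

A 6-joint arm with a two-finger parallel gripper is mounted at the origin on the work surface. World frame = base frame: x ahead of the robot, y to its left, z up, the work surface at z = 0. Lengths are in m, angles in rad, forces in N, time in s.
With the tool pointing down it reaches from about 0.375 to 0.9 m from the base axis. Payload 3.1 kg.
Tool frame: the origin (TCP) lies at the very end of the fingers, on their centre line; the grasp point (between the pads) lies 19 mm behind it; z points along the fingers, y is the line along which they close (so a half turn about z gives the same grasp; the last joint's range is limited). The gripper opens to 87 mm and grips with 3 to 60 N. Pads are 19 mm wide; open, the fingers measure 117 mm over their backs; the gripper's body (75 mm by 190 mm) begins 51 mm behind the grasp point.
Start: joints at [-1.369, 0.527, 1.433, -0, 1.181, -0.178], TCP at [0.232, -0.58, 0.223] pointing down, gripper open.
Joint ranges: [-3.08, 3.08], [-0.75, 2.2], [0.22, 2.44], [-1.43, 4.57], [0, 2.65], [-2.85, 2.85]. Speed limits (rad/s): [2.79, 2.79, 3.14, 3.14, 3.14, 3.14].

## Interface

Orientations are given as a unit quaternion [x, y, z, w].
In Python, from rig import status, viewer, robot gives the robot as it stands.
- The arm moves only by the tool arm_command, never from a script. Its arguments are lists of equal length, an entry for each row: "delta_rot": the turn, a rotation vector about the tool's x, y, z in degrees, a list of three; "delta_pos": the shift along the tool's x, y, z in m, a list of three; "gripper": the closure, from -1 (fully open) to 1 (shut). In form: {"delta_rot": [[rx, ry, rz], ...], "delta_pos": [[dx, dy, dz], ...], "gripper": [gripper, ...]}. A call has 1 to 12 rows; each row is the pose to reach, as a shift and turn from the pose commanded when the call began, along the tool's axes at that moment; what a row does not reach only later rows make up. A row lasts 1/12 s, in which the tool goes at most 41.7 mm and 7.16 degrees, less where a joint would pass 70% of its speed; a pose out of reach is approached as far as the arm can. A call with a gripper value outside its range is refused whole. The fingers move at their own pace and stop on an object; "grip_force" is the grip in N (left out, the last holds). Time passes only in rows, so rows that repeat a pose let the fingers close. It gives the time, the measured TCP pose, the force, the opening and the grip force at its end, in the units of the state.
- status.get_obs(): the state, without advancing time (a new reading comes with each control period).
- viewer.camera(name): name is "scene" or "top" or "wrist"; returns a dict with "pixels" (400x640x3 uint8, blue, green, red), "fx", "fy", "cx", "cy" (pixels), "pose" (4x4, takes a point from camera to world coordinates); the wrist camera has in their place "mount" (4x4, takes a point from camera to tool coordinates, whose origin is the TCP and whose axes are the flange's). Camera axes: x right, y down, z forward; pixel columns grow to the right and rows downward; lengths in m; the calibration is good to about 2 mm. A picture is of the moment at which its call begins: read the wrist's pose just before it. There is no depth.
- robot.hand_in(): hands the job in; it is judged then, once.
The state is a dict: "time": time; "q": joint angles; "joint_velocities": joint speeds; "joint_torque": joint torques, N m; "position": TCP position; "tool_rot": TCP orientation; "ft_force": force on the tool from outside, world axes, zero at the start; "moment": the same for the moment, N m; "grip_width": finger opening in m; "grip_force": force on a finger pad.
Only numpy, scipy, OpenCV 4.12 (cv2) and the standard library are available. Lean on these libraries where they do the work, as an engineer would, in place of code of your own. Each camera call takes 0.05 s, during which the arm holds its last target. There are 200 camera calls.

## Task

The wooden slide box is needed at the microscope, but three reagent bottles stand in its way: first clear all three, upright, onto the floor of the black side tray, leaving the slide box where it is until they are all there. Then lay the slide box, lid up, squarely in the white outline on the green mat, and after that put each bottle back upright in the middle of the pad of its own colour. Never tip a bottle over, and leave everything released and standing still.

Things in the scene. Friction and masses are not known exactly. Their poses are not given: they have to be found in the camera images.
- slide_box: small wooden microscope-slide box, light wood with a dark seam and a white card on its lid (does not open), 45 mm (its x) by 90 mm (its y) by 35 mm high, about 140 g; starts behind the bottles in the caddy, its long side along the row. Origin: centre of its underside; z up
- bottle_blue: round white plastic reagent bottle with a blue screw cap and a blue band: body 40 mm in diameter and straight up to 78 mm, then a short shoulder and the cap, 32 mm in diameter, from 83 mm to the top at 105 mm; about 120 g, closed. Starts upright on the blue pad, in front of the slide box. Origin: centre of its underside; z up
- pad_blue: blue square pad, 56 mm by 56 mm, 2 mm thick, fixed on the caddy floor; home of the blue-capped bottle. The three pads lie in a row about 80 mm apart, in any order of colours. Origin: centre of its underside; z up
- bottle_red: round white plastic reagent bottle with a red screw cap and a red band: body 40 mm in diameter and straight up to 78 mm, then a short shoulder and the cap, 32 mm in diameter, from 83 mm to the top at 105 mm; about 120 g, closed. Starts upright on the red pad, in front of the slide box. Origin: centre of its underside; z up
- pad_red: red square pad, 56 mm by 56 mm, 2 mm thick, fixed on the caddy floor; home of the red-capped bottle. The three pads lie in a row about 80 mm apart, in any order of colours. Origin: centre of its underside; z up
- bottle_yellow: round white plastic reagent bottle with a yellow screw cap and a yellow band: body 40 mm in diameter and straight up to 78 mm, then a short shoulder and the cap, 32 mm in diameter, from 83 mm to the top at 105 mm; about 120 g, closed. Starts upright on the yellow pad, in front of the slide box. Origin: centre of its underside; z up
- pad_yellow: yellow square pad, 56 mm by 56 mm, 2 mm thick, fixed on the caddy floor; home of the yellow-capped bottle. The three pads lie in a row about 80 mm apart, in any order of colours. Origin: centre of its underside; z up
- caddy: fixed white open carrier in which pads, bottles and slide box stand: floor 4 mm thick, 166 mm (its x, from -90 to +76 mm) by 270 mm (its y), with a low rim on the back (+x) and both sides, top 14 mm above the bench; open to the front (-x, towards the robot). The row of pads runs along its y at about x = -50 mm, the slide box stands behind it at about x = +14 mm. Origin: on the bench, under the middle of its width
- tray: fixed empty black side tray on the bench, 250 mm (its x) by 120 mm (its y), floor 3 mm thick, grey rim 12 mm high and 4 mm thick: room for three bottles in a row along its x. It lies on the left or on the right of the caddy. Origin: centre of its underside; z up
- mat: fixed green mat on the bench, 100 mm (its x) by 140 mm (its y), 3 mm thick, with a white outline of 62 by 107 mm in its middle that shows where the slide box belongs (long side along the mat's y). It lies on the other side of the caddy from the tray. Origin: centre of its underside; z up

How it is judged:
By the outcome, as a careful person would: the job done as asked, in the order asked, and still so for the second after the job is handed in, with the robot touching nothing.
It also fails if it takes over 139 s, if anything falls off the work surface, if the arm or the gripper's body presses on something with over 40 N, if the wrist force passes 120 N, or if a joint passes its speed limit or range.

## Working session

There is one attempt and no reset: what is moved stays moved. The work goes in short steps, Python scripts to look and compute and a tool call to move; the robot and the scene stay as the last step left them, time stands still between calls to the robot, and variables do not carry over. Pictures are saved under pics/ and viewed, at most 14 in all, crops included, and the job is handed in when it is done.

Besides the shell and the picture viewer there is one more tool, called after "Request:" as name(argument=value, ...) on one line, values as JSON. arm_command: Moves the arm, as the interface text tells. Its arguments: {"type":"object","properties":{"delta_rot":{"type":"array","items":{"type":"array","items":{"type":"number"}}},"delta_pos":{"type":"array","items":{"type":"array","items":{"type":"number"}}},"gripper":{"type":"array","items":{"type":"number"}},"grip_force":{"type":"number"}},"required":["delta_rot","delta_pos","gripper"]}

```bash
mkdir -p pics; ls
python3 - <<'E'
from rig import status, viewer
import cv2, numpy as np
o=status.get_obs(); print({k:np.round(v,3) for k,v in o.items()})
for n in("scene","top"):
    c=viewer.camera(n); cv2.imwrite(f"pics/{n}0.png",c["pixels"]); print(n,c["fx"],c["cx"],c["cy"],np.round(c["pose"],4).tolist())
c=viewer.camera("wrist"); print(c["fx"],np.round(c["mount"],4).tolist())
E
```

```text
pics
{'time': np.float64(0.0), 'q': array([-1.37 ,  0.528,  1.434, -0.   ,  1.181, -0.179]), 'joint_velocities': array([-0.   ,  0.001, -0.001,  0.   , -0.001, -0.001]), 'joint_torque': array([-1.0000e-03, -4.4005e+01, -1.7659e+01,  6.3000e-02,  5.8000e-02,
       -0.0000e+00]), 'position': array([ 0.232, -0.58 ,  0.222]), 'tool_rot': array([ 0.982,  0.189, -0.   , -0.001]), 'ft_force': array([-0.328,  0.716,  0.181]), 'moment': array([-0.054, -0.019, -0.046]), 'grip_force': np.float64(0.0), 'grip_width': np.float64(0.087)}
scene 500.10383350072414 322.7404550220084 194.8904886217095 [[-0.5727, 0.5567, -0.6018, 1.183], [0.8198, 0.3842, -0.4247, 0.425], [-0.0052, -0.7366, -0.6764, 0.7197], [0.0, 0.0, 0.0, 1.0]]
top 459.16874348733995 320.79687902404004 202.70207704291906 [[0.0186, -0.9989, 0.0434, 0.498], [-0.9996, -0.0195, -0.0205, 0.0061], [0.0213, -0.043, -0.9988, 0.9152], [0.0, 0.0, 0.0, 1.0]]
323.9970652055228 [[-0.0006, -0.9582, -0.286, 0.0787], [1.0, -0.0008, 0.0005, -0.0002], [-0.0007, -0.286, 0.9582, -0.1623], [0.0, 0.0, 0.0, 1.0]]
```

View pics/top0.png

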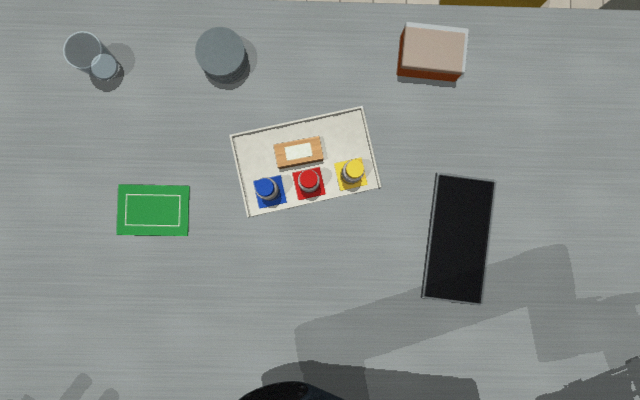

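View pics/scene0.png

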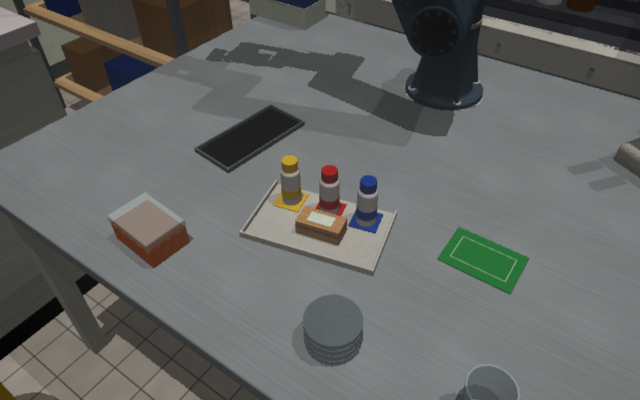

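The top view shows blue, red and yellow caps at about (267,186), (309,181) and (353,169). The box is at (299,152), the tray at (458,239) on the right, and the mat at (153,210) on the left. The scene view confirms all bottles are upright.

```bash
cat > h.py <<'E'
from rig import status, viewer
import cv2, numpy as np
from scipy.spatial.transform import Rotation as R
HSV={'blue':((105,120,50),(125,255,255)),'red':((0,150,60),(6,255,255)),'yellow':((20,120,90),(32,255,255)),
'green':((45,100,50),(75,255,255)),'black':((0,0,0),(180,255,32)),'wood':((8,60,80),(19,200,255))}
def snap(n,name=None):
    o=status.get_obs(); c=viewer.camera(n)
    if n=='wrist':
        T=np.eye(4);T[:3,:3]=R.from_quat(o['tool_rot']).as_matrix();T[:3,3]=o['position'];c['pose']=T@c['mount']
    if name: cv2.imwrite(f'pics/{name}.png',c['pixels'])
    return c
def ray(c,px,z):
    px=np.atleast_2d(px).astype(float); P=c['pose']
    d=np.c_[(px[:,0]-c['cx'])/c['fx'],(px[:,1]-c['cy'])/c['fy'],np.ones(len(px))]@P[:3,:3].T
    return P[:3,3]+d*((z-P[2,3])/d[:,2])[:,None]
def blobs(c,col,roi=None,amin=60):
    h=cv2.cvtColor(c['pixels'],cv2.COLOR_BGR2HSV); m=cv2.inRange(h,*map(np.array,HSV[col]))
    if col=='red': m|=cv2.inRange(h,np.array((174,150,60)),np.array((180,255,255)))
    if roi: k=np.zeros_like(m);x0,y0,x1,y1=roi;k[y0:y1,x0:x1]=1;m*=k
    cs,_=cv2.findContours(m,cv2.RETR_EXTERNAL,cv2.CHAIN_APPROX_NONE)
    return sorted([k for k in cs if cv2.contourArea(k)>amin],key=cv2.contourArea,reverse=True)
def rect(c,cnt,z):
    p=ray(c,cnt[:,0]+0.0,z)[:,:2]
    (cx,cy),(w,h),a=cv2.minAreaRect((p*1000).astype(np.float32))
    if w<h: w,h,a=h,w,a+90
    return np.round([cx,cy,w,h,(a+90)%180-90],1)   # mm, angle of long side
def go(x,y,z,yaw,o=None):
    "tool-frame delta to world target; yaw of tool x axis in deg"
    o=o or status.get_obs(); Rc=R.from_quat(o['tool_rot']); Rt=R.from_euler('z',yaw,degrees=True)*R.from_euler('x',180,degrees=True)
    d=Rc.inv().apply(np.array([x,y,z])-o['position']); return np.round(d,4).tolist(),np.round((Rc.inv()*Rt).as_rotvec(degrees=True),1).tolist()
E
python3 - <<'E'
from h import *
c=snap('top')
b=blobs(c,'green')[0];print('mat',rect(c,b,.003))
b=blobs(c,'black',(410,160,510,310))[0];print('tray',rect(c,b,.006))
for b in blobs(c,'wood',(230,100,390,220)):print('box',rect(c,b,.039))
for k in('blue','red','yellow'):
    for b in blobs(c,k,(230,100,390,220),20):print(k,cv2.contourArea(b),cv2.boundingRect(b),rect(c,b,.006),'cap',rect(c,b,.111))
im=cv2.resize(c['pixels'][100:220,225:385],None,fx=5,fy=5,interpolation=cv2.INTER_CUBIC);cv2.imwrite('pics/crop.png',im)
E
```

```text
mat [517.2 318.5 139.7  99.7 -89.9]
tray [ 471.7 -289.   240.3  108.9   -6.3]
box [632.   33.2  89.8  48.9 -77.8]
blue 278.0 (257, 176, 29, 32) [557.8  89.2  54.8  54.2  14.5] cap [550.9  79.6  48.5  48.   14.5]
blue 244.0 (254, 178, 20, 18) [566.7  99.9  35.2  35.   19.7] cap [558.8  89.   31.1  30.9  19.7]
red 488.5 (293, 168, 32, 32) [575.8  12.   54.6  54.4  13.7] cap [566.9  11.3  48.3  48.2  13.7]
yellow 272.0 (335, 161, 32, 30) [596.5 -70.6  55.2  54.9  13.7] cap [585.1 -61.7  48.8  48.6  13.7]
yellow 256.5 (346, 158, 18, 21) [607.  -78.2  37.1  36.   16.8] cap [594.4 -68.5  32.8  31.8  16.8]
```

View pics/crop.png

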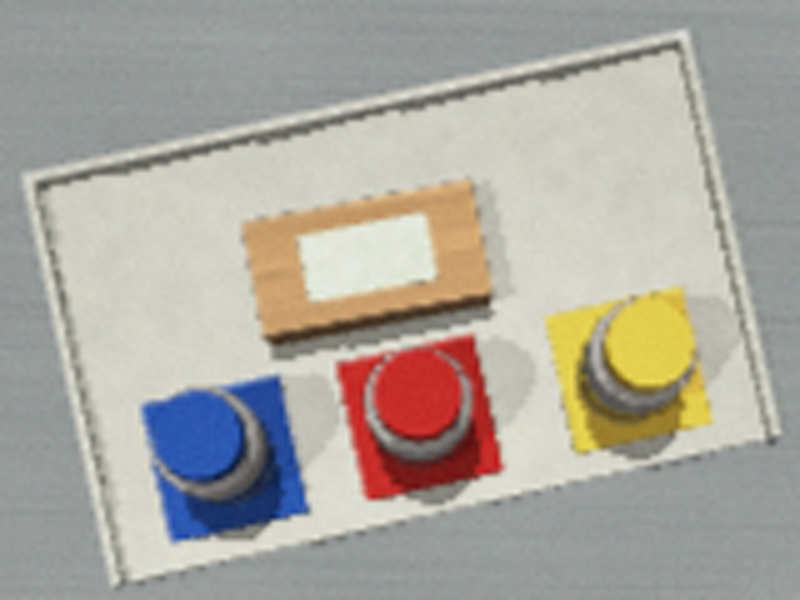

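The crop confirms the masks: each pad is about 55 mm square and tilted about 13.6°, with a bottle near its middle. Moving above the yellow bottle.

Run:
```python
from h import *
print(go(.5955,-.0695,.2,13.6))
```

```text
([0.5272, -0.3392, 0.0225], [-0.1, -0.0, 8.2])
```

Request:
arm_command(delta_rot=[[0,0,4],[0,0,8.2],[0,0,8.2],[0,0,8.2],[0,0,8.2],[0,0,8.2],[0,0,8.2],[0,0,8.2],[0,0,8.2],[0,0,8.2],[0,0,8.2],[0,0,8.2]], delta_pos=[[0.035,-0.0225,0.002],[0.07,-0.045,0.004],[0.105,-0.0675,0.006],[0.14,-0.09,0.008],[0.175,-0.1125,0.01],[0.21,-0.135,0.012],[0.245,-0.1575,0.014],[0.28,-0.18,0.016],[0.315,-0.2025,0.018],[0.35,-0.225,0.02],[0.385,-0.2475,0.02],[0.385,-0.2475,0.02]], gripper=[-0.4,-0.4,-0.4,-0.4,-0.4,-0.4,-0.4,-0.4,-0.4,-0.4,-0.4,-0.4], grip_force=20)

```text
time: 1.2
position: [0.5006, -0.2014, 0.2024]
tool_rot: [0.993, 0.122, 0.001, -0.001]
ft_force: [0.4, -0.8, -0.3]
grip_width: 0.0608
grip_force: 0.0
```

Run:
```python
from h import *
o=status.get_obs();print(o['position'],o['ft_force'],o['grip_width'])
print(go(.5955,-.0695,.2,13.6))
c=snap('wrist','w1')
for k in('yellow','red','blue'):
    for b in blobs(c,k,None,60):print(k,cv2.boundingRect(b),cv2.contourArea(b),'pad',rect(c,b,.006),'cap',rect(c,b,.111))
```

```text
[ 0.50056377 -0.20142524  0.2024463 ] [ 0.43781195 -0.76388347 -0.30299206] 0.06078287679051455
([0.124, -0.1051, 0.003], [-0.1, -0.1, 0.4])
yellow (147, 14, 53, 51) 1950.5 pad [602.  -27.7  52.8  43.3 -86.8] cap [594.6 -73.1  37.4  30.7 -86.8]
yellow (190, 27, 54, 59) 1638.5 pad [596.6 -71.   55.2  54.7 -76.1] cap [ 590.7 -103.7   39.1   38.7  -76.1]
red (29, 14, 63, 49) 2291.0 pad [575.6  83.4  61.7  43.4 -83.8] cap [575.9   5.6  43.7  30.7 -83.8]
red (108, 27, 54, 59) 1736.0 pad [576.5  11.7  54.9  54.6 -77.2] cap [576.5 -45.2  38.9  38.6 -77.2]
blue (31, 58, 56, 27) 751.0 pad [543.8  85.1  55.5  24.4 -77.3] cap [553.4   6.8  39.3  17.3 -77.3]
```

View pics/w1.png

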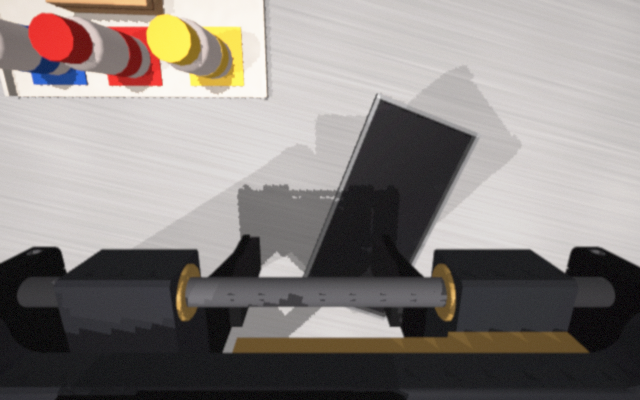

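The wrist view shows the yellow cap at (173,40) and its pad at (217,56). The yellow and red pads both agree with the top view to about 1 mm, so I'm picking up the yellow bottle.

Request:
arm_command(delta_rot=[[0,0,0.4],[0,0,0.4],[0,0,0.4],[0,0,0.4],[0,0,0.4],[0,0,0.4],[0,0,0.4],[0,0,0.4],[0,0,0.4],[0,0,0.4],[0,0,0.4],[0,0,0.4]], delta_pos=[[0.031,-0.026,0.002],[0.062,-0.052,0.003],[0.093,-0.079,0.003],[0.124,-0.105,0.003],[0.124,-0.105,0.003],[0.124,-0.105,0.02],[0.124,-0.105,0.04],[0.124,-0.105,0.06],[0.124,-0.105,0.08],[0.124,-0.105,0.1],[0.124,-0.105,0.12],[0.124,-0.105,0.135]], gripper=[-0.4,-0.4,-0.4,-0.4,-0.4,-0.4,-0.4,-0.4,-0.4,-0.4,-0.4,-0.4])

```text
time: 2.25
position: [0.5922, -0.0784, 0.0658]
tool_rot: [0.993, 0.114, -0.001, -0.0]
ft_force: [-0.3, -0.9, 0.8]
grip_width: 0.0607
grip_force: 0.0
```

Run:
```python
from h import *
o=status.get_obs();print(o['position'],o['ft_force'],o['grip_width'])
print(go(.5955,-.070,.05,13.6))
c=snap('scene','s1');cv2.imwrite('pics/s1c.png',cv2.resize(c['pixels'][80:280,180:460],None,fx=2.5,fy=2.5))
```

```text
[ 0.59217488 -0.07842551  0.06584746] [-0.30877881 -0.85910612  0.76485819] 0.0607447124665886
([0.0052, -0.0074, 0.0158], [-0.0, 0.1, -0.5])
```

View pics/s1c.png

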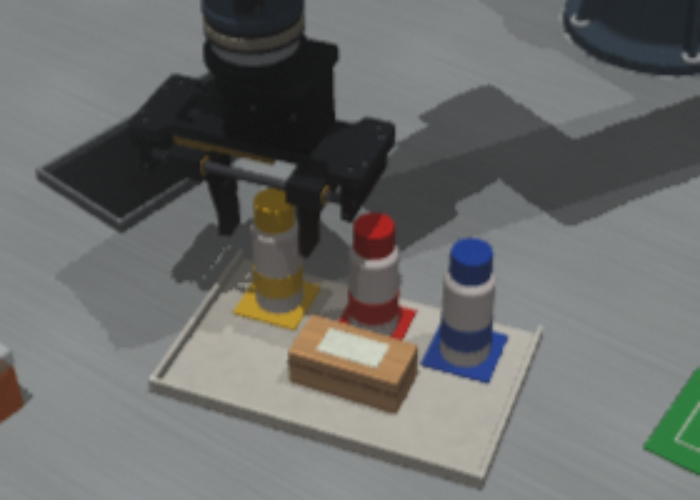

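The fingers straddle the yellow bottle, cap at crop (273,208), about 8 mm off centre and still above it. I'll settle and centre before descending further.

Request:
arm_command(delta_rot=[[0,0,0],[0,0,0]], delta_pos=[[0.003,-0.004,0],[0.005,-0.007,0]], gripper=[-0.4,-0.4])

```text
time: 2.47
position: [0.597, -0.0697, 0.0679]
tool_rot: [0.994, 0.114, 0.0, 0.0]
ft_force: [0.4, -0.0, 0.6]
grip_width: 0.0608
grip_force: 0.0
```

Request:
arm_command(delta_rot=[[0,0,0],[0,0,0],[0,0,0]], delta_pos=[[0,0,0],[0,0,0],[0,0,0]], gripper=[-0.4,-0.4,-0.4])

```text
time: 2.72
position: [0.5975, -0.069, 0.0687]
tool_rot: [0.993, 0.115, 0.001, 0.001]
ft_force: [0.2, 0.2, -0.1]
grip_width: 0.0609
grip_force: 0.0
```

Run:
```python
from h import *
o=status.get_obs();print(o['position'],o['ft_force'],o['grip_width'])
print(go(.5955,-.070,.05,13.6))
```

```text
[ 0.59746412 -0.06895859  0.0687288 ] [ 0.20501415  0.15761589 -0.05678618] 0.06089981303828565
([-0.0022, 0.0005, 0.0187], [0.1, -0.1, -0.4])
```

Request:
arm_command(delta_rot=[[0,0,0],[0,0,0],[0,0,0],[0,0,0],[0,0,0],[0,0,0],[0,0,0],[0,0,0],[0,0,0],[0,0,0],[0,0,0],[0,0,0]], delta_pos=[[-0.002,0,0.01],[-0.002,0,0.0185],[-0.002,0,0.0185],[-0.002,0,0.0185],[-0.002,0,0.0185],[-0.002,0,0.0185],[-0.002,0,0.0185],[-0.002,0,0.0185],[-0.002,0,0.0185],[-0.002,0,0.0185],[-0.002,0,0.0185],[-0.002,0,0.0185]], gripper=[-0.4,-0.4,-0.4,1,1,1,1,1,1,1,1,1])

```text
time: 3.72
position: [0.595, -0.0693, 0.0492]
tool_rot: [0.993, 0.115, 0.0, 0.0]
ft_force: [0.9, -0.8, -0.4]
grip_width: 0.0393
grip_force: 20.0
```

Request:
arm_command(delta_rot=[[0,0,0],[0,0,0],[0,0,0],[0,0,0],[0,0,0],[0,0,0],[0,0,0],[0,0,0],[0,0,0]], delta_pos=[[0,0,-0.01],[0,0,-0.03],[0,0,-0.055],[0,0,-0.08],[0,0,-0.105],[0,0,-0.13],[0,0,-0.145],[0,0,-0.15],[0,0,-0.15]], gripper=[1,1,1,1,1,1,1,1,1])

```text
time: 4.47
position: [0.5954, -0.0693, 0.2009]
tool_rot: [0.993, 0.115, 0.002, 0.001]
ft_force: [0.0, -0.7, -1.8]
grip_width: 0.0395
grip_force: 20.0
```

Run:
```python
from h import *
t=np.deg2rad(-6.3);u=np.array([np.cos(t),np.sin(t)]);
for s in(-.078,0,.078):
  p=np.array([.4717,-.289])+s*u; print(p,go(*p,.2,13.6))
```

```text
[ 0.39417105 -0.28044072] ([-0.2441, 0.1598, 0.0005], [0.1, -0.2, -0.4])
[ 0.4717 -0.289 ] ([-0.1705, 0.1858, 0.0007], [0.1, -0.2, -0.4])
[ 0.54922895 -0.29755928] ([-0.097, 0.2117, 0.001], [0.1, -0.2, -0.4])
```

Request:
arm_command(delta_rot=[[0,0,0],[0,0,0],[0,0,0],[0,0,0],[0,0,0],[0,0,0],[0,0,0],[0,0,0],[0,0,0],[0,0,0],[0,0,0],[0,0,0]], delta_pos=[[-0.004,0.01,0],[-0.014,0.03,0],[-0.028,0.06,0],[-0.042,0.09,0],[-0.055,0.12,0],[-0.069,0.15,0],[-0.083,0.18,0],[-0.092,0.2,0],[-0.097,0.212,0],[-0.097,0.212,0.02],[-0.097,0.212,0.04],[-0.097,0.212,0.06]], gripper=[1,1,1,1,1,1,1,1,1,1,1,1])

```text
time: 5.47
position: [0.5476, -0.2976, 0.1372]
tool_rot: [0.993, 0.114, -0.001, -0.001]
ft_force: [-0.2, -0.6, -1.6]
grip_width: 0.039
grip_force: 20.0
```

Request:
arm_command(delta_rot=[[0,0,0],[0,0,0],[0,0,0],[0,0,0],[0,0,0],[0,0,0],[0,0,0]], delta_pos=[[0,0,0.02],[0,0,0.04],[0,0,0.06],[0,0,0.072],[0,0,0.08],[0,0,0.08],[0,0,0.08]], gripper=[1,1,1,1,1,1,1])

```text
time: 6.05
position: [0.5486, -0.2976, 0.0588]
tool_rot: [0.993, 0.115, -0.0, -0.0]
ft_force: [-0.1, 0.0, -0.9]
grip_width: 0.0392
grip_force: 20.0
```

Run:
```python
from h import *
o=status.get_obs();print(o['position'],o['ft_force'],o['grip_width'])
print(go(.549,-.2975,.0465,13.6))
```

```text
[ 0.54861257 -0.29758617  0.05882798] [-0.1140094   0.04670961 -0.91360079] 0.03918857115046333
([0.0004, 0.0, 0.0123], [-0.0, 0.0, -0.4])
```

Request:
arm_command(delta_rot=[[0,0,0],[0,0,0],[0,0,0],[0,0,0],[0,0,0],[0,0,0],[0,0,0],[0,0,0]], delta_pos=[[0,0,0.006],[0,0,0.011],[0,0,0.0125],[0,0,0.0125],[0,0,0.0125],[0,0,0.0125],[0,0,0.0125],[0,0,0.0125]], gripper=[1,1,1,1,-0.4,-0.4,-0.4,-0.4])

```text
time: 6.72
position: [0.5489, -0.2979, 0.047]
tool_rot: [0.993, 0.115, 0.0, 0.0]
ft_force: [-0.7, -0.5, 0.8]
grip_width: 0.0566
grip_force: 0.0
```

Request:
arm_command(delta_rot=[[0,0,0],[0,0,0],[0,0,0],[0,0,0],[0,0,0],[0,0,0],[0,0,0]], delta_pos=[[0,0,-0.01],[0,0,-0.035],[0,0,-0.065],[0,0,-0.1],[0,0,-0.13],[0,0,-0.15],[0,0,-0.155]], gripper=[-0.4,-0.4,-0.4,-0.4,-0.4,-0.4,-0.4])

```text
time: 7.3
position: [0.5508, -0.2993, 0.2071]
tool_rot: [0.993, 0.115, 0.003, 0.003]
ft_force: [1.1, 0.1, -0.1]
grip_width: 0.0612
grip_force: 0.0
```

Request:
arm_command(delta_rot=[[0,0,0],[0,0,0],[0,0,0],[0,0,0],[0,0,0],[0,0,0],[0,0,0],[0,0,0],[0,0,0],[0,0,0],[0,0,0],[0,0,0]], delta_pos=[[0.007,-0.02,0],[0.017,-0.05,0],[0.028,-0.083,0],[0.039,-0.115,0],[0.05,-0.15,0],[0.062,-0.185,0],[0.074,-0.22,0],[0.086,-0.255,0],[0.094,-0.28,0],[0.099,-0.295,0],[0.099,-0.295,0],[0.099,-0.295,0]], gripper=[-0.4,-0.4,-0.4,-0.4,-0.4,-0.4,-0.4,-0.4,-0.4,-0.4,-0.4,-0.4])

```text
time: 8.3
position: [0.5772, 0.0129, 0.2009]
tool_rot: [0.993, 0.116, -0.001, 0.0]
ft_force: [0.7, -0.6, -0.8]
grip_width: 0.0611
grip_force: 0.0
```

Run:
```python
from h import *
o=status.get_obs();print(o['position'],o['ft_force'],o['grip_width'])
c=snap('top','t2')
print('redcap',ray(c,[308.6,178.8],.111))
for b in blobs(c,'yellow',(410,160,510,310),20):print(cv2.boundingRect(b),rect(c,b,.108))
x,y,_=ray(c,[308.6,178.8],.111)[0]
print(go(.576,.012,.05,13.6))
```

```text
[0.57719166 0.01289998 0.20090939] [ 0.6644097  -0.58325002 -0.8369277 ] 0.061064330186512424
redcap [[0.57458841 0.01177942 0.111     ]]
(471, 189, 21, 18) [ 547.9 -294.5   36.    30.2  -88.9]
(456, 190, 12, 20) [ 542.6 -258.5   34.3   16.9    9.3]
([-0.0012, -0.0005, 0.151], [0.0, 0.1, -0.4])
```

View pics/t2.png

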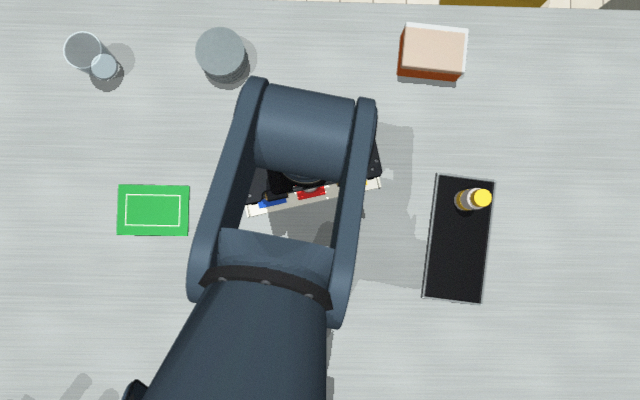

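Yellow stands upright in the tray, cap at (482,198). Red is next.

Request:
arm_command(delta_rot=[[0,0,0],[0,0,0],[0,0,0],[0,0,0],[0,0,0],[0,0,0],[0,0,0],[0,0,0],[0,0,0],[0,0,0]], delta_pos=[[-0.0015,0,0.01],[-0.0015,0,0.035],[-0.0015,0,0.06],[-0.0015,0,0.085],[-0.0015,0,0.11],[-0.0015,0,0.13],[-0.0015,0,0.145],[-0.0015,0,0.151],[-0.0015,0,0.151],[-0.0015,0,0.151]], gripper=[-0.4,-0.4,-0.4,-0.4,-0.4,-0.4,-0.4,-0.4,-0.4,-0.4])

```text
time: 9.18
position: [0.5764, 0.0108, 0.0504]
tool_rot: [0.993, 0.114, -0.0, -0.0]
ft_force: [0.2, -0.2, -0.2]
grip_width: 0.061
grip_force: 0.0
```

Request:
arm_command(delta_rot=[[0,0,0],[0,0,0],[0,0,0],[0,0,0],[0,0,0],[0,0,0],[0,0,0],[0,0,0]], delta_pos=[[0,0,0],[0,0,0],[0,0,0],[0,0,0],[0,0,0],[0,0,0],[0,0,0],[0,0,0]], gripper=[1,1,1,1,1,1,1,1])

```text
time: 9.85
position: [0.5768, 0.0119, 0.0513]
tool_rot: [0.993, 0.115, 0.001, 0.0]
ft_force: [-0.5, 0.1, 5.2]
grip_width: 0.0394
grip_force: 19.9
```

Request:
arm_command(delta_rot=[[0,0,0],[0,0,0],[0,0,0],[0,0,0],[0,0,0],[0,0,0],[0,0,0],[0,0,0],[0,0,0]], delta_pos=[[0,0,-0.01],[0,0,-0.03],[0,0,-0.055],[0,0,-0.08],[0,0,-0.105],[0,0,-0.13],[0,0,-0.145],[0,0,-0.15],[0,0,-0.15]], gripper=[1,1,1,1,1,1,1,1,1])

```text
time: 10.6
position: [0.5769, 0.0117, 0.2019]
tool_rot: [0.993, 0.115, 0.001, 0.0]
ft_force: [0.3, -0.2, -2.6]
grip_width: 0.0389
grip_force: 19.9
```

Request:
arm_command(delta_rot=[[0,0,0],[0,0,0],[0,0,0],[0,0,0],[0,0,0],[0,0,0],[0,0,0],[0,0,0],[0,0,0],[0,0,0],[0,0,0],[0,0,0]], delta_pos=[[-0.01,0.015,0],[-0.026,0.04,0],[-0.045,0.07,0],[-0.064,0.1,0],[-0.083,0.13,0],[-0.102,0.16,0],[-0.122,0.19,0],[-0.141,0.22,0],[-0.158,0.247,0],[-0.168,0.262,0],[-0.172,0.268,0],[-0.172,0.268,0]], gripper=[1,1,1,1,1,1,1,1,1,1,1,1])

```text
time: 11.6
position: [0.4687, -0.2892, 0.199]
tool_rot: [0.994, 0.113, -0.001, -0.001]
ft_force: [1.1, -0.3, -1.5]
grip_width: 0.0393
grip_force: 19.9
```

Run:
```python
from h import *
print(go(.4717,-.289,.0465,13.6))
```

```text
([0.0032, 0.0008, 0.1525], [-0.1, 0.1, -0.6])
```

Request:
arm_command(delta_rot=[[0,0,0],[0,0,0],[0,0,0],[0,0,0],[0,0,0],[0,0,0],[0,0,0],[0,0,0],[0,0,0],[0,0,0],[0,0,0]], delta_pos=[[0.003,0,0.01],[0.003,0,0.03],[0.003,0,0.055],[0.003,0,0.08],[0.003,0,0.105],[0.003,0,0.125],[0.003,0,0.137],[0.003,0,0.144],[0.003,0,0.148],[0.003,0,0.15],[0.003,0,0.15]], gripper=[1,1,1,1,1,1,1,1,1,1,1])

```text
time: 12.52
position: [0.4733, -0.2871, 0.0505]
tool_rot: [0.993, 0.115, 0.0, 0.0]
ft_force: [0.3, 0.2, -1.1]
grip_width: 0.039
grip_force: 19.9
```

Request:
arm_command(delta_rot=[[0,0,0],[0,0,0],[0,0,0],[0,0,0],[0,0,0],[0,0,0],[0,0,0],[0,0,0],[0,0,0],[0,0,0],[0,0,0],[0,0,0]], delta_pos=[[0,0,0],[0,0,0],[0,0,0],[0,0,0],[0,0,0],[0,0,-0.01],[0,0,-0.035],[0,0,-0.065],[0,0,-0.1],[0,0,-0.13],[0,0,-0.15],[0,0,-0.152]], gripper=[-0.4,-0.4,-0.4,-0.4,-0.4,-0.4,-0.4,-0.4,-0.4,-0.4,-0.4,-0.4])

```text
time: 13.52
position: [0.475, -0.2896, 0.208]
tool_rot: [0.993, 0.115, 0.003, 0.004]
ft_force: [0.4, -1.5, 0.6]
grip_width: 0.0606
grip_force: 0.0
```

Request:
arm_command(delta_rot=[[0,0,0],[0,0,0],[0,0,0],[0,0,0],[0,0,0],[0,0,0],[0,0,0],[0,0,0],[0,0,0],[0,0,0],[0,0,0],[0,0,0]], delta_pos=[[0.008,-0.015,0],[0.02,-0.04,0],[0.035,-0.07,0],[0.05,-0.1,0],[0.067,-0.135,0],[0.085,-0.17,0],[0.102,-0.205,0],[0.12,-0.24,0],[0.138,-0.276,0],[0.155,-0.31,0],[0.167,-0.335,0],[0.173,-0.347,0]], gripper=[-0.4,-0.4,-0.4,-0.4,-0.4,-0.4,-0.4,-0.4,-0.4,-0.4,-0.4,-0.4])

```text
time: 14.52
position: [0.5619, 0.0932, 0.2021]
tool_rot: [0.993, 0.116, -0.0, -0.001]
ft_force: [0.0, 0.0, 0.1]
grip_width: 0.0607
grip_force: 0.0
```

Request:
arm_command(delta_rot=[[0,0,0],[0,0,0],[0,0,0]], delta_pos=[[0,0,0],[0,0,0],[0,0,0]], gripper=[-0.4,-0.4,-0.4])

```text
time: 14.77
position: [0.5618, 0.0883, 0.2022]
tool_rot: [0.993, 0.114, -0.001, 0.0]
ft_force: [-0.3, -0.6, 0.5]
grip_width: 0.0612
grip_force: 0.0
```

Run:
```python
from h import *
c=snap('top')
for k in('yellow','red'):
  for b in blobs(c,k,(410,160,510,310),20):print(k,cv2.boundingRect(b),rect(c,b,.108))
print(status.get_obs()['position'],go(.5583,.0891,.05,13.6))
```

```text
yellow (471, 189, 21, 18) [ 547.9 -294.5   36.    30.2  -88.9]
yellow (457, 190, 11, 20) [ 542.7 -258.9   34.3   16.     9.3]
red (465, 231, 21, 19) [ 472.6 -284.1   35.6   31.7  -89.8]
red (452, 228, 12, 21) [ 477.  -251.    36.4   16.7  -11.1]
[0.56187484 0.08799621 0.20235308] ([-0.0031, -0.0019, 0.1524], [0.0, 0.1, -0.5])
```

Red is upright in the tray too. Now blue.

Request:
arm_command(delta_rot=[[0,0,0],[0,0,0],[0,0,0],[0,0,0],[0,0,0],[0,0,0],[0,0,0],[0,0,0],[0,0,0],[0,0,0]], delta_pos=[[-0.003,-0.002,0.01],[-0.003,-0.002,0.035],[-0.003,-0.002,0.06],[-0.003,-0.002,0.085],[-0.003,-0.002,0.11],[-0.003,-0.002,0.13],[-0.003,-0.002,0.145],[-0.003,-0.002,0.152],[-0.003,-0.002,0.152],[-0.003,-0.002,0.152]], gripper=[-0.4,-0.4,-0.4,-0.4,-0.4,-0.4,-0.4,-0.4,-0.4,-0.4])

```text
time: 15.65
position: [0.5592, 0.0898, 0.0508]
tool_rot: [0.994, 0.114, 0.0, 0.0]
ft_force: [0.5, -0.7, 0.9]
grip_width: 0.061
grip_force: 0.0
```

Request:
arm_command(delta_rot=[[0,0,0],[0,0,0],[0,0,0],[0,0,0],[0,0,0],[0,0,0],[0,0,0],[0,0,0]], delta_pos=[[0,0,0],[0,0,0],[0,0,0],[0,0,0],[0,0,0],[0,0,0],[0,0,0],[0,0,0]], gripper=[1,1,1,1,1,1,1,1])

```text
time: 16.32
position: [0.5595, 0.0908, 0.0513]
tool_rot: [0.993, 0.115, 0.001, 0.0]
ft_force: [0.4, -0.5, 5.8]
grip_width: 0.0394
grip_force: 19.9
```

Request:
arm_command(delta_rot=[[0,0,0],[0,0,0],[0,0,0],[0,0,0],[0,0,0],[0,0,0],[0,0,0],[0,0,0],[0,0,0]], delta_pos=[[0,0,-0.01],[0,0,-0.03],[0,0,-0.055],[0,0,-0.08],[0,0,-0.105],[0,0,-0.13],[0,0,-0.145],[0,0,-0.15],[0,0,-0.15]], gripper=[1,1,1,1,1,1,1,1,1])

```text
time: 17.07
position: [0.5593, 0.091, 0.2019]
tool_rot: [0.993, 0.115, 0.001, 0.0]
ft_force: [-0.2, -0.6, -2.0]
grip_width: 0.0395
grip_force: 19.9
```

Request:
arm_command(delta_rot=[[0,0,0],[0,0,0],[0,0,0],[0,0,0],[0,0,0],[0,0,0],[0,0,0],[0,0,0],[0,0,0],[0,0,0],[0,0,0],[0,0,0]], delta_pos=[[-0.008,0.01,0],[-0.02,0.026,0],[-0.038,0.05,0],[-0.058,0.075,0],[-0.077,0.1,0],[-0.1,0.13,0],[-0.123,0.16,0],[-0.146,0.19,0],[-0.169,0.22,0],[-0.192,0.25,0],[-0.212,0.276,0],[-0.228,0.297,0]], gripper=[1,1,1,1,1,1,1,1,1,1,1,1])

```text
time: 18.07
position: [0.4015, -0.2519, 0.1989]
tool_rot: [0.994, 0.114, -0.002, -0.001]
ft_force: [1.1, -0.4, -0.7]
grip_width: 0.0398
grip_force: 19.9
```

Request:
arm_command(delta_rot=[[0,0,0],[0,0,0],[0,0,0],[0,0,0]], delta_pos=[[-0.011,0.015,0],[-0.0185,0.024,0],[-0.0185,0.024,0],[-0.0185,0.024,0]], gripper=[1,1,1,1])

```text
time: 18.4
position: [0.391, -0.2771, 0.1996]
tool_rot: [0.993, 0.114, -0.001, -0.001]
ft_force: [0.2, 0.3, -2.0]
grip_width: 0.0397
grip_force: 19.9
```

Run:
```python
from h import *
print(status.get_obs()['position'],go(.394,-.2804,.0475,13.6))
```

```text
[ 0.39096985 -0.27711785  0.1995582 ] ([0.0024, 0.0043, 0.152], [-0.2, 0.1, -0.5])
```

Request:
arm_command(delta_rot=[[0,0,0],[0,0,0],[0,0,0],[0,0,0],[0,0,0],[0,0,0],[0,0,0],[0,0,0],[0,0,0],[0,0,0],[0,0,0]], delta_pos=[[0.002,0.003,0.01],[0.002,0.003,0.03],[0.002,0.003,0.055],[0.002,0.003,0.08],[0.002,0.003,0.105],[0.002,0.003,0.125],[0.002,0.003,0.137],[0.002,0.003,0.145],[0.002,0.003,0.149],[0.002,0.003,0.151],[0.002,0.003,0.151]], gripper=[1,1,1,1,1,1,1,1,1,1,1])

```text
time: 19.32
position: [0.395, -0.28, 0.0495]
tool_rot: [0.993, 0.115, 0.0, 0.0]
ft_force: [0.4, 0.2, -2.1]
grip_width: 0.0394
grip_force: 19.9
```

Request:
arm_command(delta_rot=[[0,0,0],[0,0,0],[0,0,0],[0,0,0],[0,0,0],[0,0,0],[0,0,0],[0,0,0],[0,0,0],[0,0,0],[0,0,0],[0,0,0]], delta_pos=[[0,0,0],[0,0,0],[0,0,0],[0,0,0],[0,0,0],[0,0,-0.01],[0,0,-0.035],[0,0,-0.065],[0,0,-0.1],[0,0,-0.13],[0,0,-0.15],[0,0,-0.152]], gripper=[-0.4,-0.4,-0.4,-0.4,-0.4,-0.4,-0.4,-0.4,-0.4,-0.4,-0.4,-0.4])

```text
time: 20.32
position: [0.3964, -0.2822, 0.2064]
tool_rot: [0.993, 0.115, 0.003, 0.004]
ft_force: [0.3, -0.6, 0.3]
grip_width: 0.061
grip_force: 0.0
```

Run:
```python
from h import *
print(status.get_obs()['position'])
c=snap('top','t3')
for k in('yellow','red','blue'):
  for b in blobs(c,k,None,100):print(k,cv2.boundingRect(b),'pad',rect(c,b,.006))
h=cv2.cvtColor(c['pixels'],cv2.COLOR_BGR2HSV)
m=np.zeros(h.shape[:2],np.uint8);m[136:166,274:324]=1
m2=cv2.inRange(h,np.array((0,0,185)),np.array((60,60,255)))*m
print(h[150,[280,299,320]],h[164,[280,285]])
for b in blobs(c,'wood',(230,100,390,220)):print('box',rect(c,b,.039),[rect(c,k,.039) for k in [b]])
im=cv2.resize(c['pixels'][120:180,259:339],None,fx=8,fy=8,interpolation=cv2.INTER_CUBIC);cv2.imwrite('pics/boxcrop.png',im)
```

```text
[ 0.39643531 -0.28222486  0.20637719]
yellow (335, 158, 32, 33) pad [596.3 -70.5  55.2  54.8  14.2]
yellow (440, 0, 95, 7) pad [ 951.1 -343.5  192.8   12.5  -88.3]
yellow (471, 189, 21, 18) pad [ 554.2 -332.5   40.5   34.   -88.9]
red (293, 168, 32, 32) pad [575.7  12.   54.8  54.4  13.7]
red (465, 231, 21, 19) pad [ 469.4 -320.8   40.1   35.8  -89.7]
blue (254, 176, 32, 32) pad [557.8  89.2  55.2  54.4  14.3]
blue (461, 275, 20, 14) pad [ 391.  -309.4   39.3   21.8  -61.3]
[[ 16 114 213]
 [ 41  15 233]
 [ 16 115 207]] [[ 16 118 205]
 [ 16 114 205]]
box [632.1  33.1  90.1  48.9 -77.9] [array([632.1,  33.1,  90.1,  48.9, -77.9])]
```

View pics/t3.png

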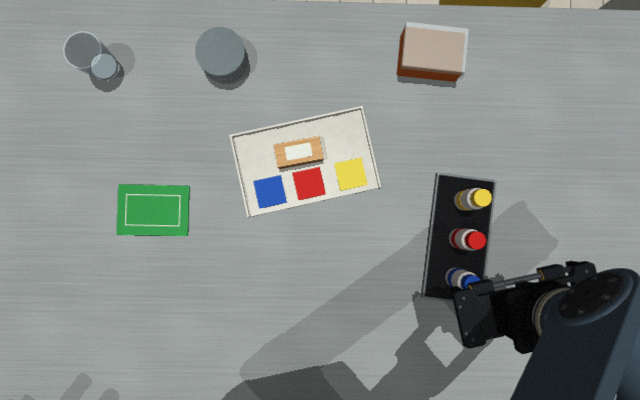

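View pics/boxcrop.png

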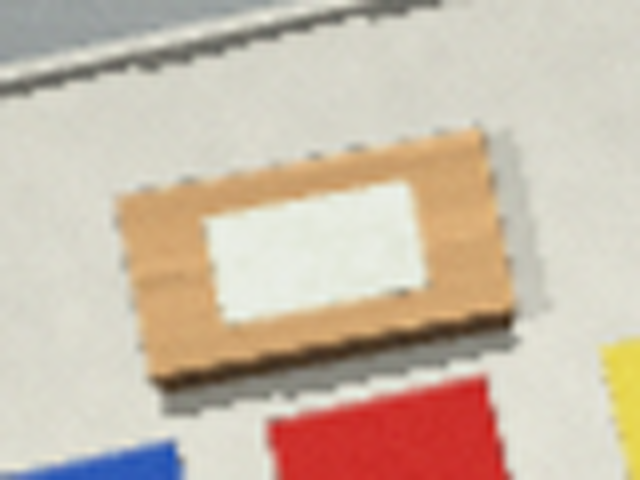

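All three bottles stand upright in the tray, caps at (482,198), (475,240) and (466,280), and the box is unmoved. In the crop the lid corners are at (118,198), (485,128), (513,310) and (148,375).

Run:
```python
from h import *
c=viewer.camera('top')
k=(np.array([[118,198],[485,128],[513,310],[148,375]])+.5)/8-.5+[259,120]
p=ray(c,k,.039)[:,:2]*1000; print(p.round(1)); print('centre',p.mean(0))
for i in range(4):
    d=p[(i+1)%4]-p[i];print(np.hypot(*d),np.degrees(np.arctan2(d[1],d[0])))
# white outline on mat
h=cv2.cvtColor(c['pixels'],cv2.COLOR_BGR2HSV); m=cv2.inRange(h,np.array((0,0,120)),np.array((180,140,255)));r=np.zeros_like(m);r[188:232,121:185]=1
cs,_=cv2.findContours(m*r,cv2.RETR_EXTERNAL,cv2.CHAIN_APPROX_NONE);b=max(cs,key=cv2.contourArea);print('outline',rect(c,b,.003))
print(go(.634,.033,.2,12))
```

```text
[[646.3  81.2]
 [665.2  -6.4]
 [621.4 -13.9]
 [603.9  73.1]]
centre [634.22616755  33.47821132]
89.61068167683446 -77.83435349098082
44.44697416484453 -170.23336166150077
88.74171542216034 101.378082014197
43.19943809612876 10.861603285461447
outline [516.9 319.  110.2  64.9  89.9]
([0.3043, -0.2509, 0.0027], [0.2, -0.1, 1.2])
```

Request:
arm_command(delta_rot=[[0,0,-7],[0,0,-14],[0,0,-21],[0,0,-28],[0,0,-35],[0,0,-42],[0,0,-49],[0,0,-56],[0,0,-63],[0,0,-70],[0,0,-77],[0,0,-84]], delta_pos=[[0.012,-0.01,0],[0.035,-0.029,0],[0.06,-0.05,0],[0.085,-0.07,0],[0.112,-0.092,0],[0.139,-0.115,0],[0.166,-0.137,0],[0.193,-0.16,0],[0.22,-0.182,0],[0.247,-0.204,0],[0.274,-0.226,0],[0.29,-0.24,0]], gripper=[-0.45,-0.45,-0.45,-0.45,-0.45,-0.45,-0.45,-0.45,-0.45,-0.45,-0.45,-0.45])

```text
time: 21.42
position: [0.623, 0.0225, 0.1993]
tool_rot: [0.659, 0.752, -0.0, -0.001]
ft_force: [0.5, -0.7, 0.5]
grip_width: 0.0629
grip_force: 0.0
```

Request:
arm_command(delta_rot=[[0,0,-2],[0,0,-4],[0,0,-4],[0,0,-4]], delta_pos=[[0,0,0],[0,0,0],[0,0,0],[0,0,0]], gripper=[-0.45,-0.45,-0.45,-0.45])

```text
time: 21.75
position: [0.6212, 0.0196, 0.1997]
tool_rot: [0.635, 0.772, -0.001, -0.002]
ft_force: [-0.5, -0.1, -0.7]
grip_width: 0.0628
grip_force: 0.0
```

Run:
```python
from h import *
o=status.get_obs();print(o['position'],o['grip_width'],o['q'])
print(go(.6342,.0335,.07,101.8))
```

```text
[0.62117808 0.01962967 0.19966271] 0.06282337058247127 [-1.47967342e-01  5.49724263e-01  1.46229579e+00 -2.09168901e-05
  1.13339073e+00 -3.41967109e-01]
([0.0109, 0.0159, 0.1296], [-0.2, -0.1, -0.7])
```

Request:
arm_command(delta_rot=[[0,0,-0.7],[0,0,-0.7],[0,0,-0.7],[0,0,-0.7],[0,0,-0.7],[0,0,-0.7],[0,0,-0.7],[0,0,-0.7],[0,0,-0.7],[0,0,-0.7]], delta_pos=[[0.006,0.008,0.005],[0.011,0.016,0.02],[0.011,0.016,0.045],[0.011,0.016,0.07],[0.011,0.016,0.095],[0.011,0.016,0.115],[0.011,0.016,0.127],[0.011,0.016,0.13],[0.011,0.016,0.13],[0.011,0.016,0.13]], gripper=[-0.45,-0.45,-0.45,-0.45,-0.45,-0.45,-0.45,-0.45,-0.45,-0.45])

```text
time: 22.58
position: [0.6368, 0.0332, 0.0723]
tool_rot: [0.63, 0.776, 0.0, 0.001]
ft_force: [0.6, -0.5, 0.2]
grip_width: 0.0631
grip_force: 0.0
```

Run:
```python
from h import *
o=status.get_obs();print(o['position'])
print(go(.6342,.0335,.010,101.8))
```

```text
[0.63680611 0.03323105 0.07228067]
([0.0008, -0.0026, 0.0623], [0.1, 0.0, 0.0])
```

Request:
arm_command(delta_rot=[[0,0,0],[0,0,0],[0,0,0],[0,0,0],[0,0,0],[0,0,0],[0,0,0],[0,0,0],[0,0,0]], delta_pos=[[0.001,-0.0025,0.005],[0.001,-0.0025,0.018],[0.001,-0.0025,0.032],[0.001,-0.0025,0.044],[0.001,-0.0025,0.053],[0.001,-0.0025,0.059],[0.001,-0.0025,0.061],[0.001,-0.0025,0.061],[0.001,-0.0025,0.061]], gripper=[-0.45,-0.45,-0.45,-0.45,-0.45,-0.45,-0.45,-0.45,-0.45])

```text
time: 23.33
position: [0.6336, 0.0337, 0.0107]
tool_rot: [0.63, 0.776, 0.0, 0.0]
ft_force: [-0.2, 0.0, -0.2]
grip_width: 0.0627
grip_force: 0.0
```

Request:
arm_command(delta_rot=[[0,0,0],[0,0,0],[0,0,0],[0,0,0],[0,0,0],[0,0,0],[0,0,0]], delta_pos=[[0,0,0],[0,0,0],[0,0,0],[0,0,0],[0,0,0],[0,0,0],[0,0,0]], gripper=[1,1,1,1,1,1,1])

```text
time: 23.92
position: [0.6336, 0.0337, 0.011]
tool_rot: [0.63, 0.776, 0.0, 0.0]
ft_force: [-0.6, -0.3, 3.3]
grip_width: 0.0449
grip_force: 20.0
```

Run:
```python
from h import *
o=status.get_obs();print(o['position'],R.from_quat(o['tool_rot']).as_matrix()[:,0],go(.517,.319,.10,90))
```

```text
[0.63360564 0.0337476  0.01101481] [-2.05502689e-01  9.78656518e-01 -2.52067674e-04] ([0.3031, -0.0554, -0.0891], [0.0, 0.0, 11.9])
```

The box is gripped, with the opening at 44.9 mm. Carrying it to the mat.

Request:
arm_command(delta_rot=[[0,0,0],[0,0,0],[0,0,0],[0,0,0],[0,0,0],[0,0,0]], delta_pos=[[0,0,-0.008],[0,0,-0.025],[0,0,-0.05],[0,0,-0.075],[0,0,-0.087],[0,0,-0.09]], gripper=[1,1,1,1,1,1])

```text
time: 24.42
position: [0.6349, 0.0336, 0.1033]
tool_rot: [0.63, 0.776, 0.001, 0.002]
ft_force: [0.8, 0.2, -1.1]
grip_width: 0.045
grip_force: 20.0
```

Request:
arm_command(delta_rot=[[0,0,1],[0,0,2],[0,0,4],[0,0,6],[0,0,7],[0,0,8],[0,0,9],[0,0,10],[0,0,11],[0,0,12],[0,0,12],[0,0,12]], delta_pos=[[0.012,-0.002,0],[0.036,-0.006,0],[0.066,-0.012,0],[0.1,-0.018,0],[0.134,-0.024,0],[0.168,-0.031,0],[0.202,-0.037,0],[0.236,-0.043,0],[0.266,-0.048,0],[0.29,-0.053,0],[0.303,-0.055,0],[0.303,-0.055,0]], gripper=[1,1,1,1,1,1,1,1,1,1,1,1])

```text
time: 25.42
position: [0.515, 0.3211, 0.0994]
tool_rot: [0.707, 0.708, -0.001, -0.001]
ft_force: [1.4, -0.5, -1.6]
grip_width: 0.045
grip_force: 20.0
```

Request:
arm_command(delta_rot=[[0,0,0],[0,0,0],[0,0,0],[0,0,0],[0,0,0],[0,0,0]], delta_pos=[[0,0,0.005],[0,0,0.02],[0,0,0.04],[0,0,0.055],[0,0,0.06],[0,0,0.06]], gripper=[1,1,1,1,1,1])

```text
time: 25.92
position: [0.5167, 0.3168, 0.0386]
tool_rot: [0.709, 0.706, -0.002, -0.001]
ft_force: [-0.8, -0.2, -1.1]
grip_width: 0.0449
grip_force: 20.0
```

Run:
```python
from h import *
o=status.get_obs();print(o['position'],go(.517,.319,.0102,90))
```

```text
[0.51667754 0.31684551 0.03857548] ([0.0022, 0.0004, 0.0284], [-0.2, 0.1, -0.3])
```

Request:
arm_command(delta_rot=[[0,0,-0.3],[0,0,-0.3],[0,0,-0.3],[0,0,-0.3],[0,0,-0.3],[0,0,-0.3],[0,0,-0.3]], delta_pos=[[0.002,0,0],[0.002,0,0.007],[0.002,0,0.014],[0.002,0,0.02],[0.002,0,0.024],[0.002,0,0.024],[0.002,0,0.024]], gripper=[1,1,1,1,1,1,1])

```text
time: 26.5
position: [0.5169, 0.321, 0.0162]
tool_rot: [0.706, 0.708, -0.0, -0.0]
ft_force: [-0.0, -0.4, -2.0]
grip_width: 0.0448
grip_force: 20.0
```

Run:
```python
from h import *
o=status.get_obs();print(o['position'],o['ft_force'],go(.517,.319,.0105,90))
```

```text
[0.51685454 0.32097233 0.01616946] [-0.03937182 -0.40608345 -2.04231589] ([-0.002, 0.0001, 0.0057], [-0.0, 0.0, 0.2])
```

Request:
arm_command(delta_rot=[[0,0,0],[0,0,0],[0,0,0],[0,0,0],[0,0,0],[0,0,0],[0,0,0],[0,0,0],[0,0,0],[0,0,0]], delta_pos=[[-0.0015,0,0.002],[-0.0015,0,0.004],[-0.0015,0,0.0055],[-0.0015,0,0.0055],[-0.0015,0,0.0055],[-0.0015,0,0.0055],[-0.0015,0,0.0055],[-0.0015,0,0.0055],[-0.0015,0,0.0055],[-0.0015,0,0.0055]], gripper=[1,1,1,1,1,-0.45,-0.45,-0.45,-0.45,-0.45])

```text
time: 27.33
position: [0.5173, 0.3196, 0.0113]
tool_rot: [0.706, 0.708, 0.0, 0.0]
ft_force: [-0.0, -0.6, -0.1]
grip_width: 0.0623
grip_force: 0.0
```

Request:
arm_command(delta_rot=[[0,0,0],[0,0,0],[0,0,0],[0,0,0],[0,0,0],[0,0,0],[0,0,0],[0,0,0],[0,0,0]], delta_pos=[[0,0,-0.01],[0,0,-0.03],[0,0,-0.06],[0,0,-0.09],[0,0,-0.12],[0,0,-0.15],[0,0,-0.175],[0,0,-0.19],[0,0,-0.19]], gripper=[-0.45,-0.45,-0.45,-0.45,-0.45,-0.45,-0.45,-0.45,-0.45])

```text
time: 28.08
position: [0.5195, 0.3206, 0.2062]
tool_rot: [0.706, 0.708, 0.004, 0.002]
ft_force: [0.8, 0.2, 0.1]
grip_width: 0.0632
grip_force: 0.0
```

Run:
```python
from h import *
o=status.get_obs();print(o['position'],go(.394,-.2804,.2,13.6))
```

```text
[0.51953538 0.32056501 0.20615538] ([-0.6006, -0.1273, 0.0029], [0.3, -0.5, 76.6])
```

Request:
arm_command(delta_rot=[[0,0,5],[0,0,11],[0,0,17],[0,0,23],[0,0,29],[0,0,35],[0,0,41],[0,0,47],[0,0,53],[0,0,59],[0,0,65],[0,0,71]], delta_pos=[[-0.012,-0.0025,0.001],[-0.036,-0.0075,0.002],[-0.066,-0.014,0.003],[-0.1,-0.021,0.003],[-0.135,-0.0285,0.003],[-0.17,-0.036,0.003],[-0.205,-0.0435,0.003],[-0.24,-0.051,0.003],[-0.275,-0.058,0.003],[-0.31,-0.0655,0.003],[-0.345,-0.073,0.003],[-0.37,-0.0785,0.003]], gripper=[-0.4,-0.4,-0.4,-0.4,-0.4,-0.4,-0.4,-0.4,-0.4,-0.4,-0.4,-0.4])

```text
time: 29.08
position: [0.4383, -0.0528, 0.1974]
tool_rot: [0.987, 0.163, -0.001, -0.0]
ft_force: [1.3, -0.7, 0.3]
grip_width: 0.0609
grip_force: 0.0
```

Request:
arm_command(delta_rot=[[0,0,5.5],[0,0,5.5],[0,0,5.5]], delta_pos=[[0,0,0],[0,0,0],[0,0,0]], gripper=[-0.4,-0.4,-0.4])

```text
time: 29.33
position: [0.439, -0.0507, 0.1975]
tool_rot: [0.993, 0.12, -0.001, -0.001]
ft_force: [0.4, -0.7, 0.9]
grip_width: 0.0611
grip_force: 0.0
```

Run:
```python
from h import *
o=status.get_obs();print(o['position'],go(.394,-.2804,.2,13.6))
```

```text
[ 0.43897085 -0.0506519   0.19751008] ([-0.0983, 0.2125, -0.0026], [-0.1, 0.1, 0.1])
```

Request:
arm_command(delta_rot=[[0,0,0],[0,0,0],[0,0,0],[0,0,0],[0,0,0],[0,0,0],[0,0,0],[0,0,0],[0,0,0],[0,0,0],[0,0,0]], delta_pos=[[-0.006,0.012,0],[-0.017,0.036,0],[-0.031,0.067,0],[-0.045,0.098,0],[-0.06,0.13,0],[-0.075,0.162,0],[-0.087,0.189,0],[-0.096,0.207,0],[-0.098,0.212,0],[-0.098,0.212,0],[-0.098,0.212,0]], gripper=[-0.4,-0.4,-0.4,-0.4,-0.4,-0.4,-0.4,-0.4,-0.4,-0.4,-0.4])

```text
time: 30.25
position: [0.3945, -0.2782, 0.1976]
tool_rot: [0.993, 0.12, -0.0, -0.001]
ft_force: [0.9, 0.3, 0.0]
grip_width: 0.0606
grip_force: 0.0
```

Run:
```python
from h import *
o=status.get_obs();print(o['position'],go(.395,-.280,.048,13.6))
c=snap('top','t4')
for b in blobs(c,'wood',(120,180,190,240)):print('box',rect(c,b,.038))
cv2.imwrite('pics/matcrop.png',cv2.resize(c['pixels'][175:245,110:200],None,fx=7,fy=7,interpolation=cv2.INTER_CUBIC))
```

```text
[ 0.39450578 -0.2782454   0.19760758] ([0.0001, 0.0021, 0.1496], [-0.1, 0.0, 0.2])
box [517.8 317.3  90.2  41.8 -88.9]
```

View pics/matcrop.png

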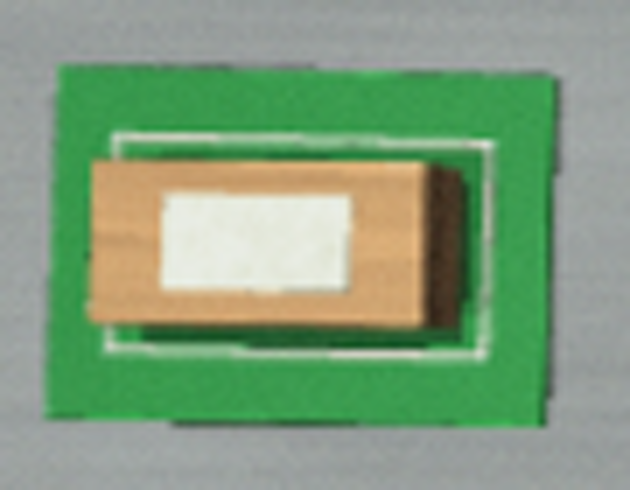

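The box lies squarely inside the outline, its lid spanning crop (90–425, 160–325), within about 1 mm of the middle and about 1° of square. Returning blue.

Request:
arm_command(delta_rot=[[0,0,0.2],[0,0,0.2],[0,0,0.2],[0,0,0.2],[0,0,0.2],[0,0,0.2],[0,0,0.2],[0,0,0.2],[0,0,0.2],[0,0,0.2]], delta_pos=[[0,0.002,0.01],[0,0.002,0.035],[0,0.002,0.06],[0,0.002,0.085],[0,0.002,0.11],[0,0.002,0.13],[0,0.002,0.143],[0,0.002,0.149],[0,0.002,0.149],[0,0.002,0.149]], gripper=[-0.4,-0.4,-0.4,-0.4,-0.4,-0.4,-0.4,-0.4,-0.4,-0.4])

```text
time: 31.13
position: [0.3952, -0.2812, 0.049]
tool_rot: [0.993, 0.118, -0.0, -0.0]
ft_force: [0.0, -0.7, 0.5]
grip_width: 0.061
grip_force: 0.0
```

Request:
arm_command(delta_rot=[[0,0,0],[0,0,0],[0,0,0],[0,0,0],[0,0,0],[0,0,0],[0,0,0],[0,0,0]], delta_pos=[[0,0,0],[0,0,0],[0,0,0],[0,0,0],[0,0,0],[0,0,0],[0,0,0],[0,0,0]], gripper=[1,1,1,1,1,1,1,1])

```text
time: 31.8
position: [0.3952, -0.282, 0.0496]
tool_rot: [0.993, 0.117, 0.0, 0.0]
ft_force: [0.1, 0.7, 6.8]
grip_width: 0.0394
grip_force: 19.9
```

Request:
arm_command(delta_rot=[[0,0,0],[0,0,0],[0,0,0],[0,0,0],[0,0,0],[0,0,0],[0,0,0],[0,0,0],[0,0,0]], delta_pos=[[0,0,-0.01],[0,0,-0.03],[0,0,-0.055],[0,0,-0.08],[0,0,-0.105],[0,0,-0.13],[0,0,-0.145],[0,0,-0.15],[0,0,-0.15]], gripper=[1,1,1,1,1,1,1,1,1])

```text
time: 32.55
position: [0.3954, -0.2823, 0.2004]
tool_rot: [0.993, 0.117, 0.001, 0.001]
ft_force: [-0.3, 0.3, -1.6]
grip_width: 0.0395
grip_force: 19.9
```

Request:
arm_command(delta_rot=[[0,0,0],[0,0,0],[0,0,0],[0,0,0],[0,0,0],[0,0,0],[0,0,0],[0,0,0],[0,0,0],[0,0,0],[0,0,0],[0,0,0]], delta_pos=[[0.008,-0.01,0],[0.02,-0.026,0],[0.038,-0.05,0],[0.058,-0.075,0],[0.077,-0.1,0],[0.1,-0.13,0],[0.123,-0.16,0],[0.146,-0.19,0],[0.169,-0.22,0],[0.192,-0.25,0],[0.212,-0.276,0],[0.228,-0.297,0]], gripper=[1,1,1,1,1,1,1,1,1,1,1,1])

```text
time: 33.55
position: [0.547, 0.0628, 0.1971]
tool_rot: [0.993, 0.118, -0.002, -0.001]
ft_force: [0.3, -0.8, -1.0]
grip_width: 0.0394
grip_force: 19.9
```

Request:
arm_command(delta_rot=[[0,0,0],[0,0,0],[0,0,0],[0,0,0],[0,0,0],[0,0,0],[0,0,0],[0,0,0],[0,0,0]], delta_pos=[[0.011,-0.015,0],[0.017,-0.0235,0],[0.017,-0.0235,0.01],[0.017,-0.0235,0.03],[0.017,-0.0235,0.055],[0.017,-0.0235,0.08],[0.017,-0.0235,0.1],[0.017,-0.0235,0.11],[0.017,-0.0235,0.11]], gripper=[1,1,1,1,1,1,1,1,1])

```text
time: 34.3
position: [0.5556, 0.0857, 0.0857]
tool_rot: [0.993, 0.116, -0.004, -0.0]
ft_force: [0.2, 0.3, -1.3]
grip_width: 0.0394
grip_force: 19.9
```

Request:
arm_command(delta_rot=[[0,0,0],[0,0,0],[0,0,0]], delta_pos=[[0,0,0],[0,0,0],[0,0,0]], gripper=[1,1,1])

```text
time: 34.55
position: [0.5597, 0.0866, 0.0903]
tool_rot: [0.993, 0.117, 0.001, 0.0]
ft_force: [0.2, -0.3, -0.9]
grip_width: 0.0394
grip_force: 19.9
```

Run:
```python
from h import *
o=status.get_obs();print(o['position'],go(.5578,.0892,.051,13.6))
```

```text
[0.55970283 0.08658766 0.09031039] ([-0.0013, -0.003, 0.0393], [0.0, -0.1, -0.2])
```

Request:
arm_command(delta_rot=[[0,0,0],[0,0,0],[0,0,0],[0,0,0],[0,0,0],[0,0,0]], delta_pos=[[-0.001,-0.003,0.005],[-0.001,-0.003,0.015],[-0.001,-0.003,0.025],[-0.001,-0.003,0.03],[-0.001,-0.003,0.03],[-0.001,-0.003,0.03]], gripper=[1,1,1,1,1,1])

```text
time: 35.05
position: [0.5565, 0.0897, 0.0582]
tool_rot: [0.993, 0.117, -0.001, -0.0]
ft_force: [0.1, 0.2, -0.8]
grip_width: 0.0391
grip_force: 19.9
```

Run:
```python
from h import *
o=status.get_obs();print(o['position'],go(.5578,.0892,.053,13.6))
```

```text
[0.5564875  0.0896579  0.05822125] ([0.0012, 0.0008, 0.0052], [-0.0, 0.1, -0.1])
```

Request:
arm_command(delta_rot=[[0,0,0],[0,0,0],[0,0,0],[0,0,0],[0,0,0],[0,0,0],[0,0,0],[0,0,0],[0,0,0]], delta_pos=[[0.001,0.0005,0.002],[0.001,0.0005,0.004],[0.001,0.0005,0.0055],[0.001,0.0005,0.0055],[0.001,0.0005,0.0055],[0.001,0.0005,0.0055],[0.001,0.0005,0.0055],[0.001,0.0005,0.0055],[0.001,0.0005,0.0055]], gripper=[1,1,1,1,-0.4,-0.4,-0.4,-0.4,-0.4])

```text
time: 35.8
position: [0.5583, 0.0893, 0.0538]
tool_rot: [0.993, 0.117, 0.0, 0.0]
ft_force: [-0.6, 0.9, 0.2]
grip_width: 0.059
grip_force: 0.0
```

Request:
arm_command(delta_rot=[[0,0,0],[0,0,0],[0,0,0],[0,0,0],[0,0,0],[0,0,0],[0,0,0]], delta_pos=[[0,0,-0.01],[0,0,-0.035],[0,0,-0.065],[0,0,-0.1],[0,0,-0.13],[0,0,-0.147],[0,0,-0.147]], gripper=[-0.4,-0.4,-0.4,-0.4,-0.4,-0.4,-0.4])

```text
time: 36.38
position: [0.5611, 0.0894, 0.206]
tool_rot: [0.993, 0.117, 0.005, 0.001]
ft_force: [0.3, -0.1, -0.0]
grip_width: 0.061
grip_force: 0.0
```

Request:
arm_command(delta_rot=[[0,0,0],[0,0,0],[0,0,0],[0,0,0],[0,0,0],[0,0,0],[0,0,0],[0,0,0],[0,0,0],[0,0,0],[0,0,0],[0,0,0]], delta_pos=[[-0.008,0.015,0],[-0.02,0.04,0],[-0.035,0.07,0],[-0.05,0.1,0],[-0.067,0.135,0],[-0.085,0.17,0],[-0.102,0.205,0],[-0.12,0.24,0],[-0.138,0.276,0],[-0.155,0.31,0],[-0.165,0.335,0],[-0.1705,0.3465,0]], gripper=[-0.4,-0.4,-0.4,-0.4,-0.4,-0.4,-0.4,-0.4,-0.4,-0.4,-0.4,-0.4])

```text
time: 37.38
position: [0.472, -0.291, 0.2]
tool_rot: [0.993, 0.115, -0.0, 0.001]
ft_force: [-0.0, -0.0, 1.0]
grip_width: 0.0608
grip_force: 0.0
```

Request:
arm_command(delta_rot=[[0,0,0],[0,0,0],[0,0,0]], delta_pos=[[0,0,0],[0,0,0],[0,0,0]], gripper=[-0.4,-0.4,-0.4])

```text
time: 37.63
position: [0.4726, -0.2852, 0.2001]
tool_rot: [0.993, 0.118, -0.001, -0.001]
ft_force: [-0.1, 0.4, 0.0]
grip_width: 0.0606
grip_force: 0.0
```

Run:
```python
from h import *
o=status.get_obs();print(o['position'],go(.4735,-.288,.0485,13.6))
c=snap('top','t5')
for k in ('blue',):
  for b in blobs(c,k,(230,100,390,220),20):print(k,cv2.boundingRect(b),'pad',rect(c,b,.006),'cap',rect(c,b,.111))
```

```text
[ 0.47264413 -0.28519514  0.20005896] ([0.0003, 0.0033, 0.1516], [-0.1, 0.0, -0.1])
blue (257, 176, 29, 32) pad [558.   89.   54.7  54.1  13.7] cap [551.1  79.4  48.4  47.9  13.7]
blue (254, 179, 20, 18) pad [565.5 101.4  37.5  33.8 -88.7] cap [557.7  90.4  33.2  29.9 -88.7]
```

Blue is back within about 1.5 mm of its original spot. Red is next.

Request:
arm_command(delta_rot=[[0,0,0],[0,0,0],[0,0,0],[0,0,0],[0,0,0],[0,0,0],[0,0,0],[0,0,0],[0,0,0],[0,0,0]], delta_pos=[[0,0.003,0.01],[0,0.003,0.035],[0,0.003,0.06],[0,0.003,0.085],[0,0.003,0.11],[0,0.003,0.13],[0,0.003,0.143],[0,0.003,0.151],[0,0.003,0.151],[0,0.003,0.151]], gripper=[-0.4,-0.4,-0.4,-0.4,-0.4,-0.4,-0.4,-0.4,-0.4,-0.4])

```text
time: 38.52
position: [0.4738, -0.2896, 0.0493]
tool_rot: [0.993, 0.118, -0.0, -0.0]
ft_force: [0.5, -0.1, 0.2]
grip_width: 0.0607
grip_force: 0.0
```

Request:
arm_command(delta_rot=[[0,0,0],[0,0,0],[0,0,0],[0,0,0],[0,0,0],[0,0,0],[0,0,0],[0,0,0]], delta_pos=[[0,0,0],[0,0,0],[0,0,0],[0,0,0],[0,0,0],[0,0,0],[0,0,0],[0,0,0]], gripper=[1,1,1,1,1,1,1,1])

```text
time: 39.18
position: [0.4738, -0.2903, 0.0502]
tool_rot: [0.993, 0.117, 0.0, 0.0]
ft_force: [-0.2, 1.8, 5.3]
grip_width: 0.0396
grip_force: 19.6
```

Request:
arm_command(delta_rot=[[0,0,0],[0,0,0],[0,0,0],[0,0,0],[0,0,0],[0,0,0],[0,0,0],[0,0,0],[0,0,0]], delta_pos=[[0,0,-0.01],[0,0,-0.03],[0,0,-0.055],[0,0,-0.08],[0,0,-0.105],[0,0,-0.13],[0,0,-0.145],[0,0,-0.15],[0,0,-0.15]], gripper=[1,1,1,1,1,1,1,1,1])

```text
time: 39.93
position: [0.4741, -0.2908, 0.201]
tool_rot: [0.993, 0.117, 0.001, 0.001]
ft_force: [0.6, 0.5, -2.4]
grip_width: 0.0398
grip_force: 19.6
```

Request:
arm_command(delta_rot=[[0,0,0],[0,0,0],[0,0,0],[0,0,0],[0,0,0],[0,0,0],[0,0,0],[0,0,0],[0,0,0],[0,0,0],[0,0,0],[0,0,0]], delta_pos=[[0.01,-0.015,0],[0.026,-0.04,0],[0.045,-0.07,0],[0.064,-0.1,0],[0.083,-0.13,0],[0.102,-0.16,0],[0.122,-0.19,0],[0.141,-0.22,0],[0.158,-0.247,0],[0.167,-0.262,0],[0.17,-0.2675,0],[0.17,-0.2675,0]], gripper=[1,1,1,1,1,1,1,1,1,1,1,1])

```text
time: 40.93
position: [0.5759, 0.0109, 0.1979]
tool_rot: [0.993, 0.119, -0.002, -0.0]
ft_force: [0.3, -0.5, -1.3]
grip_width: 0.0396
grip_force: 19.6
```

Request:
arm_command(delta_rot=[[0,0,0],[0,0,0],[0,0,0],[0,0,0],[0,0,0],[0,0,0],[0,0,0],[0,0,0],[0,0,0]], delta_pos=[[0,0,0.01],[0,0,0.03],[0,0,0.055],[0,0,0.08],[0,0,0.1],[0,0,0.11],[0,0,0.11],[0,0,0.11],[0,0,0.11]], gripper=[1,1,1,1,1,1,1,1,1])

```text
time: 41.68
position: [0.5776, 0.0086, 0.0904]
tool_rot: [0.993, 0.117, 0.001, 0.0]
ft_force: [0.0, 0.3, -1.7]
grip_width: 0.0399
grip_force: 19.6
```

Run:
```python
from h import *
o=status.get_obs();print(o['position'],go(.576,.012,.053,13.6))
```

```text
[0.57758187 0.00861438 0.09041644] ([-0.0008, -0.0037, 0.0374], [0.1, -0.1, -0.2])
```

Request:
arm_command(delta_rot=[[0,0,0],[0,0,0],[0,0,0],[0,0,0],[0,0,0],[0,0,0]], delta_pos=[[-0.001,-0.0035,0.005],[-0.001,-0.0035,0.015],[-0.001,-0.0035,0.025],[-0.001,-0.0035,0.03],[-0.001,-0.0035,0.03],[-0.001,-0.0035,0.03]], gripper=[1,1,1,1,1,1])

```text
time: 42.18
position: [0.5745, 0.0128, 0.0588]
tool_rot: [0.993, 0.117, -0.001, -0.0]
ft_force: [-0.1, 0.1, -0.7]
grip_width: 0.0398
grip_force: 19.6
```

Run:
```python
from h import *
o=status.get_obs();print(o['position'],go(.576,.012,.0535,13.6))
```

```text
[0.57448324 0.01283107 0.05882914] ([0.0013, 0.0012, 0.0053], [-0.0, 0.1, -0.1])
```

Request:
arm_command(delta_rot=[[0,0,0],[0,0,0],[0,0,0],[0,0,0],[0,0,0],[0,0,0],[0,0,0],[0,0,0],[0,0,0]], delta_pos=[[0.001,0.0007,0.002],[0.001,0.0007,0.004],[0.001,0.0007,0.0055],[0.001,0.0007,0.0055],[0.001,0.0007,0.0055],[0.001,0.0007,0.0055],[0.001,0.0007,0.0055],[0.001,0.0007,0.0055],[0.001,0.0007,0.0055]], gripper=[1,1,1,1,-0.4,-0.4,-0.4,-0.4,-0.4])

```text
time: 42.93
position: [0.5763, 0.0122, 0.0543]
tool_rot: [0.993, 0.117, 0.0, 0.0]
ft_force: [2.1, -0.3, 0.5]
grip_width: 0.0593
grip_force: 0.0
```

Request:
arm_command(delta_rot=[[0,0,0],[0,0,0],[0,0,0],[0,0,0],[0,0,0],[0,0,0],[0,0,0]], delta_pos=[[0,0,-0.01],[0,0,-0.035],[0,0,-0.065],[0,0,-0.1],[0,0,-0.13],[0,0,-0.147],[0,0,-0.147]], gripper=[-0.4,-0.4,-0.4,-0.4,-0.4,-0.4,-0.4])

```text
time: 43.52
position: [0.5791, 0.0118, 0.2066]
tool_rot: [0.993, 0.117, 0.005, 0.002]
ft_force: [0.1, -0.0, 0.1]
grip_width: 0.061
grip_force: 0.0
```

Request:
arm_command(delta_rot=[[0,0,0],[0,0,0],[0,0,0],[0,0,0],[0,0,0],[0,0,0],[0,0,0],[0,0,0],[0,0,0],[0,0,0],[0,0,0],[0,0,0]], delta_pos=[[-0.007,0.02,0],[-0.017,0.05,0],[-0.028,0.083,0],[-0.039,0.115,0],[-0.05,0.15,0],[-0.062,0.185,0],[-0.074,0.22,0],[-0.086,0.255,0],[-0.094,0.28,0],[-0.099,0.295,0],[-0.099,0.295,0],[-0.099,0.295,0]], gripper=[-0.4,-0.4,-0.4,-0.4,-0.4,-0.4,-0.4,-0.4,-0.4,-0.4,-0.4,-0.4])

```text
time: 44.52
position: [0.5478, -0.2972, 0.2003]
tool_rot: [0.993, 0.117, -0.001, -0.001]
ft_force: [0.1, -0.3, 0.3]
grip_width: 0.0604
grip_force: 0.0
```

Run:
```python
from h import *
o=status.get_obs();print(o['position'],go(.549,-.2977,.0485,13.6))
```

```text
[ 0.54781746 -0.29721983  0.20027121] ([0.0012, 0.0011, 0.1518], [-0.1, 0.0, -0.2])
```

Request:
arm_command(delta_rot=[[0,0,0],[0,0,0],[0,0,0],[0,0,0],[0,0,0],[0,0,0],[0,0,0],[0,0,0],[0,0,0],[0,0,0]], delta_pos=[[0.001,0.001,0.01],[0.001,0.001,0.035],[0.001,0.001,0.06],[0.001,0.001,0.085],[0.001,0.001,0.11],[0.001,0.001,0.13],[0.001,0.001,0.143],[0.001,0.001,0.151],[0.001,0.001,0.151],[0.001,0.001,0.151]], gripper=[-0.4,-0.4,-0.4,-0.4,-0.4,-0.4,-0.4,-0.4,-0.4,-0.4])

```text
time: 45.35
position: [0.5501, -0.2979, 0.0502]
tool_rot: [0.993, 0.118, 0.0, 0.0]
ft_force: [0.8, -0.4, 0.6]
grip_width: 0.0606
grip_force: 0.0
```

Request:
arm_command(delta_rot=[[0,0,0],[0,0,0],[0,0,0],[0,0,0],[0,0,0],[0,0,0],[0,0,0],[0,0,0]], delta_pos=[[0,0,0],[0,0,0],[0,0,0],[0,0,0],[0,0,0],[0,0,0],[0,0,0],[0,0,0]], gripper=[1,1,1,1,1,1,1,1])

```text
time: 46.02
position: [0.55, -0.2987, 0.0508]
tool_rot: [0.993, 0.117, 0.0, 0.0]
ft_force: [-0.2, 1.5, 5.4]
grip_width: 0.0393
grip_force: 19.9
```

Request:
arm_command(delta_rot=[[0,0,0],[0,0,0],[0,0,0],[0,0,0],[0,0,0],[0,0,0],[0,0,0],[0,0,0],[0,0,0]], delta_pos=[[0,0,-0.01],[0,0,-0.03],[0,0,-0.055],[0,0,-0.08],[0,0,-0.105],[0,0,-0.13],[0,0,-0.145],[0,0,-0.15],[0,0,-0.15]], gripper=[1,1,1,1,1,1,1,1,1])

```text
time: 46.77
position: [0.5501, -0.2989, 0.2015]
tool_rot: [0.993, 0.117, 0.001, 0.001]
ft_force: [-0.1, -0.2, -2.2]
grip_width: 0.0395
grip_force: 19.9
```

Request:
arm_command(delta_rot=[[0,0,0],[0,0,0],[0,0,0],[0,0,0],[0,0,0],[0,0,0],[0,0,0],[0,0,0],[0,0,0],[0,0,0],[0,0,0]], delta_pos=[[0.005,-0.01,0],[0.014,-0.03,0],[0.028,-0.06,0],[0.043,-0.09,0],[0.057,-0.12,0],[0.071,-0.15,0],[0.085,-0.18,0],[0.095,-0.2,0],[0.0995,-0.2095,0],[0.0995,-0.2095,0],[0.0995,-0.2095,0]], gripper=[1,1,1,1,1,1,1,1,1,1,1])

```text
time: 47.68
position: [0.597, -0.0713, 0.1989]
tool_rot: [0.993, 0.118, -0.001, -0.0]
ft_force: [-1.2, 0.3, -1.3]
grip_width: 0.0395
grip_force: 19.9
```

Request:
arm_command(delta_rot=[[0,0,0],[0,0,0],[0,0,0],[0,0,0],[0,0,0],[0,0,0],[0,0,0],[0,0,0],[0,0,0],[0,0,0]], delta_pos=[[0,0,0.01],[0,0,0.03],[0,0,0.055],[0,0,0.08],[0,0,0.105],[0,0,0.125],[0,0,0.137],[0,0,0.139],[0,0,0.139],[0,0,0.139]], gripper=[1,1,1,1,1,1,1,1,1,1])

```text
time: 48.52
position: [0.5984, -0.0725, 0.0617]
tool_rot: [0.993, 0.117, 0.001, 0.0]
ft_force: [-0.7, -0.4, -0.6]
grip_width: 0.0394
grip_force: 19.9
```

Run:
```python
from h import *
o=status.get_obs();print(o['position'],go(.5964,-.0706,.0535,13.6))
```

```text
[ 0.5983682  -0.07248713  0.06171314] ([-0.0015, -0.0023, 0.0082], [0.1, -0.1, -0.2])
```

Request:
arm_command(delta_rot=[[0,0,0],[0,0,0],[0,0,0],[0,0,0],[0,0,0],[0,0,0],[0,0,0],[0,0,0],[0,0,0],[0,0,0],[0,0,0]], delta_pos=[[-0.0015,-0.002,0],[-0.0015,-0.002,0.002],[-0.0015,-0.002,0.004],[-0.0015,-0.002,0.006],[-0.0015,-0.002,0.0075],[-0.0015,-0.002,0.0075],[-0.0015,-0.002,0.0075],[-0.0015,-0.002,0.0075],[-0.0015,-0.002,0.0075],[-0.0015,-0.002,0.0075],[-0.0015,-0.002,0.0075]], gripper=[1,1,1,1,1,1,-0.4,-0.4,-0.4,-0.4,-0.4])

```text
time: 49.43
position: [0.5958, -0.07, 0.0535]
tool_rot: [0.993, 0.117, 0.0, 0.0]
ft_force: [-0.3, -0.7, -0.1]
grip_width: 0.0592
grip_force: 0.0
```

Request:
arm_command(delta_rot=[[0,0,0],[0,0,0],[0,0,0],[0,0,0],[0,0,0],[0,0,0],[0,0,0]], delta_pos=[[0,0,-0.01],[0,0,-0.035],[0,0,-0.065],[0,0,-0.1],[0,0,-0.13],[0,0,-0.147],[0,0,-0.147]], gripper=[-0.4,-0.4,-0.4,-0.4,-0.4,-0.4,-0.4])

```text
time: 50.02
position: [0.5988, -0.0708, 0.2062]
tool_rot: [0.993, 0.117, 0.005, 0.002]
ft_force: [0.8, 0.2, 0.6]
grip_width: 0.0607
grip_force: 0.0
```

Request:
arm_command(delta_rot=[[0,0,0],[0,0,0],[0,0,0],[0,0,0],[0,0,0],[0,0,0],[0,0,0],[0,0,0],[0,0,0],[0,0,0],[0,0,0],[0,0,0]], delta_pos=[[-0.01,0.02,0],[-0.02,0.045,0],[-0.035,0.075,0],[-0.05,0.105,0],[-0.065,0.135,0],[-0.08,0.165,0],[-0.095,0.195,0],[-0.105,0.22,0],[-0.11,0.235,0],[-0.11,0.235,0],[-0.11,0.235,0],[-0.11,0.235,0]], gripper=[-0.4,-0.4,-0.4,-0.4,-0.4,-0.4,-0.4,-0.4,-0.4,-0.4,-0.4,-0.4])

```text
time: 51.02
position: [0.5433, -0.3223, 0.2]
tool_rot: [0.993, 0.118, -0.0, -0.001]
ft_force: [0.0, -0.2, -0.6]
grip_width: 0.0612
grip_force: 0.0
```

Request:
arm_command(delta_rot=[[0,0,0],[0,0,0],[0,0,0],[0,0,0],[0,0,0],[0,0,0]], delta_pos=[[0,0,0],[0,0,0],[0,0,0],[0,0,0],[0,0,0],[0,0,0]], gripper=[-0.4,-0.4,-0.4,-0.4,-0.4,-0.4])

```text
time: 51.52
position: [0.5436, -0.3239, 0.2007]
tool_rot: [0.993, 0.117, 0.0, 0.0]
ft_force: [-0.2, -0.0, 0.2]
grip_width: 0.0608
grip_force: 0.0
```

Run:
```python
from h import *
c=snap('top','t6');print(status.get_obs()['time'])
for k in('yellow','red','blue'):
  for b in blobs(c,k,(230,100,390,220),20):print(k,cv2.boundingRect(b),'pad',rect(c,b,.006),'cap',rect(c,b,.111))
a=cv2.resize(c['pixels'][100:240,110:390],(800,400),interpolation=cv2.INTER_CUBIC);cv2.imwrite('pics/end.png',a)
```

```text
51.5667
yellow (335, 158, 32, 33) pad [596.4 -70.5  55.2  54.9  13.8] cap [585.1 -61.7  48.8  48.6  13.8]
red (293, 168, 32, 32) pad [575.8  12.   54.6  54.4  13.7] cap [566.9  11.3  48.3  48.2  13.7]
blue (257, 176, 29, 32) pad [557.8  89.2  54.8  54.2  14.5] cap [550.9  79.6  48.5  48.   14.5]
blue (254, 179, 20, 18) pad [564.9 100.2  35.8  35.1 -76.2] cap [557.2  89.3  31.6  31.1 -76.2]
```

View pics/end.png

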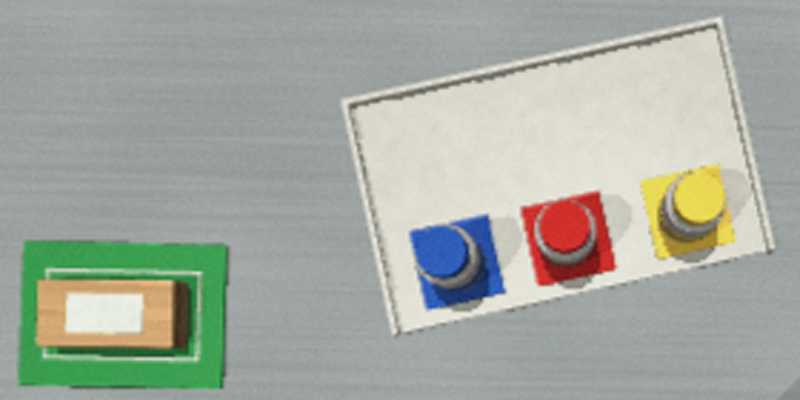

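The final view shows the caps at (441,250), (567,225) and (699,195), each standing upright on its own pad at its original position. The box is inside the outline, so I'm handing in.

```bash
python3 -c "
from rig import robot
print(robot.hand_in())"
```

```text
the job is handed in; nothing more can be done
None
```

The job is handed in at about 52 s of the 139 s allowed: the slide box lies lid up in the white outline (about 1 mm and 1° off), and all three bottles stand upright on their own pads, released and near the middle.

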